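# Shut and bolt the sample box

### The job

Shut the lid of the blue sample box first, pressing it right down, and only then push the sliding bolt on top of the lid by its red knob, across through the brass keeper until it is fully home at its stop. Leave the bottles, the beaker and the jar around the box where they stand.

Things in the scene. Friction and masses are not known exactly. Their poses are not given: they have to be found in the camera images.
- samplebox: Blue steel box fixed to the bench, 200 (x) x 260 (y) x 90 mm high, holding vials. Origin at the centre of its underside, on the bench; z up; its own +x points to the hinge side (away from the robot), +y to the side with the keeper. The lid's hinge line runs along the box's y at x = +100, z = 90 mm.
- lid (a joint): White hinged lid, a 205 x 260 x 10 mm plate; angle in rad: 0 = shut (underside on the box rim at z = 90 mm, top face at z = 100 mm), growing as its front edge rises; starts 0.4 to 0.8. The hinge axis is at the rear edge of its underside. Stiff friction hinge (0.7 N m): it stays where it is left, neither falls nor springs back; about 3 N down near the front edge moves it.
- lid_front (a point): Middle of the lid's front edge, on its top face, 205 mm from the hinge line (moves with the lid). A blue finger tab (22 x 80 mm) sticks out of this edge, its middle 70 mm to the box's -y side. The lid's top is bare, with room to press, from 60 mm to 130 mm on that -y side.
- bolt (a joint): Travel in m of the dark steel bolt (10 mm thick, 170 mm long) lying on the lid along the box's y, 150 mm from the hinge: 0 = fully drawn back, 0.055 = home against its stop; starts 0 to 0.012. It moves towards the box's +y. The tip reaches the keeper at 0.021 and is flush with its far face at 0.041. 3 N of friction, no spring.
- bolt_knob (a point): Centre of the flat top of the bolt's upright red knob, a cylinder 16 mm across and 22 mm high on an 8 mm stem, square to the lid. With the lid shut its top is at z = 144 mm, the red part's lower end at z = 122 mm. The knob runs from 40 mm (bolt at 0) to 95 mm (bolt home) on the +y side of the box's middle.
- bolt_tip (a point): Centre of the bolt's leading end face, on its axis, 75 mm ahead of the knob towards the box's +y. Two steel guides hold the bolt, one each side of the knob, from 3 to 15 and from 105 to 117 mm on the +y side of the lid's middle; they stand 18 mm above the lid's top face (to z = 118 mm with the lid shut).
- keeper (a point): Brass keeper fixed on the box's +y side wall: a square staple 20 mm deep along y, about 40 mm wide, with its top at z = 126 mm. This point is the middle of the mouth that faces the bolt; its opening is 18 mm wide and 24 mm high.
- bottle_a: Clear glass bottle with blue cap, 86 mm across, 190 mm high, standing loose; origin at the centre of its base.
- bottle_b: Amber glass bottle with blue cap, 72 mm across, 150 mm high, standing loose; origin at the centre of its base.
- beaker: Glass beaker 68 mm across, 90 mm high, standing loose on the box's -y side; origin at the centre of its base.
- jar: Small white jar 56 mm across, 60 mm high, standing loose on the box's +y side, clear of the keeper; origin at the centre of its base.

How it is judged:
By the outcome, as a careful person would: the job done as asked, in the order asked, and still so for the second after the job is handed in, with the robot touching nothing.
It also fails if it takes over 40 s, if anything falls off the work surface, if the arm or the gripper's body presses on something with over 40 N, if the wrist force passes 120 N, or if a joint passes its speed limit or range.

### The arm

A 6-joint arm with a two-finger parallel gripper is mounted at the origin on the work surface. World frame = base frame: x ahead of the robot, y to its left, z up, the work surface at z = 0. Lengths are in m, angles in degrees, forces in N, time in s.
With the tool pointing down it reaches from about 0.4 to 0.825 m from the base axis. Payload 7 kg.
Tool frame: the origin (TCP) lies at the very end of the fingers, on their centre line; the grasp point (between the pads) lies arm.hold_point_z behind it (arm.hold_point_z is the distance from the TCP to the grasp point, in m); z points along the fingers, y is the direction in which the jaws open and shut (so a half turn about z gives the same grasp; the last joint's range is limited). The gripper opens to 85 mm and grips with 20 to 120 N. Pads are 22 mm wide; open, the fingers measure 114 mm over their backs; the gripper's body (76 mm by 85 mm) begins 54 mm behind the grasp point. The pads swing forward as they close: fully open they stand 13 mm farther back than shut.
Start: joints at [-53.279, 20.546, 0.682, 0, -70.136, -16.507], TCP at [0.233, -0.633, 0.231] pointing down, gripper open.
Joint ranges: [-176.03, 176.03], [-82.01, 121.73], [-58.28, 71.71], [-173.87, 95.51], [-174.79, -0.11], [-173.66, 173.66]. Speed limits (degrees/s): [136.94, 136.94, 172.46, 180, 180, 180].

### API

Orientations are given as [roll, pitch, yaw] about the fixed x, y, z axes, in that order (R = Rz(yaw) Ry(pitch) Rx(roll)).
In Python, from workcell import arm gives the robot as it stands.
- The arm moves only by the shell command python3 -m crank 'ROWS' [FORCE]. ROWS is JSON, a list of rows, each a list of 3 entries, a list of its own where there are three numbers: the shift along the tool's x, y, z in m, then the turn about the tool's z in rad, then the opening, from 0 (shut) to 1 (fully open). A call has 1 to 10 rows; each row is the pose to reach, as a shift and turn from the pose measured when the call began, along the tool's axes at that moment; what a row does not reach only later rows make up. A row lasts 1/12 s, in which the tool goes at most 41.7 mm and 7.16 degrees, less where a joint would pass 70% of its speed; a pose out of reach is approached as far as the arm can. A call with a gripper value outside its range is refused whole. The fingers move at their own pace and stop on an object; FORCE is the grip in N (left out, the last holds). Time passes only in rows, so rows that repeat a pose let the fingers close. It gives the time, the measured TCP pose, the force and the opening at its end, in the units of the state.
- arm.sense(): the state, without advancing time (a new reading comes with each control period).
- arm.snapshot(name): name is "scene" or "top" or "wrist"; returns a dict with "image" (420x560x3 uint8, red, green, blue), "fx", "fy", "cx", "cy" (pixels), "dist_coeffs" ([k1, k2, p1, p2, k3] as OpenCV has them; the pictures are not rectified), "position" and "attitude" of the camera in the world; the wrist camera has in their place "T_tool_cam" (4x4, takes a point from camera to tool coordinates, whose origin is the TCP and whose axes are the flange's). Camera axes: x right, y down, z forward; pixel columns grow to the right and rows downward; lengths in m; the calibration is good to about 2 mm. A picture is of the moment at which its call begins: read the wrist's pose just before it. There is no depth.
- arm.hand_in(): hands the job in, once; it reports no verdict.
The state is a dict: "clock": time; "joints": joint angles; "qvel": joint speeds; "tau": joint torques, N m; "ee_pos": TCP position; "eef_rot": TCP orientation; "contact_force": force on the tool from outside, world axes, zero at the start; "ft_torque": the same for the moment, N m; "gripper_width": finger opening in m.
Only numpy, scipy, OpenCV 4.12 (cv2) and the standard library are available. Lean on these libraries where they do the work, as an engineer would, in place of code of your own. Each camera call takes 0.05 s, during which the arm holds its last target. There are 200 camera calls.

## Working session

There is one attempt and no reset: what is moved stays moved. The work goes in short steps, Python scripts to look and compute and a shell command to move; the robot and the scene stay as the last step left them, time stands still between calls to the robot, and variables do not carry over. Pictures are saved under pics/ and viewed, about 8 in all and at most 12, crops included, and the job is handed in when it is done.

```bash
mkdir -p pics; cat > h.py <<'E'
import numpy as np, cv2
from workcell import arm
from scipy.spatial.transform import Rotation as R
def snap(n,f=None):
    s=arm.snapshot(n)
    if f: cv2.imwrite('pics/'+f,s['image'][:,:,::-1])
    return s
E
python3 - <<'E'
from h import *
print(arm.sense(),arm.hold_point_z)
a=snap('scene');b=snap('top')
for s in (a,b): print({k:v for k,v in s.items() if k!='image'})
np.save('a.npy',a);np.save('b.npy',b)
for n,s in (('scene',a),('top',b)): cv2.imwrite(f'pics/{n}1.png',s['image'][:,:,::-1])
E
```

```text
{'clock': 0.0, 'joints': array([-5.32791643e+01,  2.05908249e+01,  6.34192986e-01, -1.88789746e-02,
       -7.01334766e+01, -1.65070944e+01]), 'qvel': array([-0.12306204,  0.08887181,  0.01119062, -0.03449447, -0.18383119,
        0.01334555]), 'tau': array([ 2.05790282e-03, -5.83320808e+01,  2.93418896e+01,  6.93623766e+00,
       -5.88884664e-03, -5.41221521e-07]), 'ee_pos': array([ 0.23304481, -0.63300342,  0.23037763]), 'eef_rot': array([ 1.79908562e+02, -8.58924738e-03, -1.59792681e+02]), 'contact_force': array([ 0.14287554, -0.19291072, -1.0241421 ]), 'ft_torque': array([-0.06232188, -0.03202466,  0.01009908]), 'gripper_width': 0.08562810935128683} 0.0187
{'fx': 411.84116854908166, 'fy': 411.84116854908166, 'cx': 278.81320179446357, 'cy': 205.49498351204562, 'dist_coeffs': array([-0.01832573,  0.        ,  0.        ,  0.        ,  0.        ]), 'position': array([1.59396536, 0.51923356, 0.78372329]), 'attitude': array([-121.83854057,   -0.84558125,  117.46337609])}
{'fx': 392.33751704275346, 'fy': 392.33751704275346, 'cx': 271.00683575128653, 'cy': 207.32891937647216, 'dist_coeffs': array([-0.01205154,  0.        ,  0.        ,  0.        ,  0.        ]), 'position': array([0.50607936, 0.00428219, 1.32795368]), 'attitude': array([-1.73785769e+02,  1.64816468e-01, -8.97779445e+01])}
```

View pics/scene1.png

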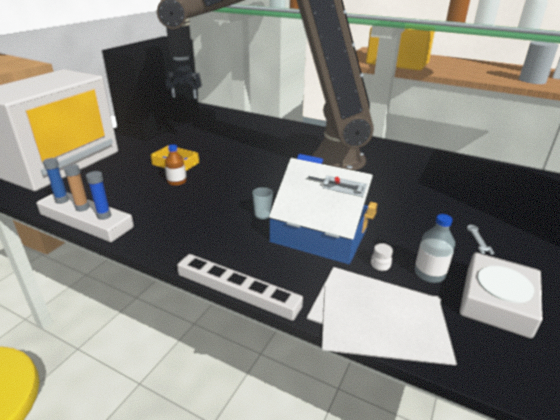

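View pics/top1.png

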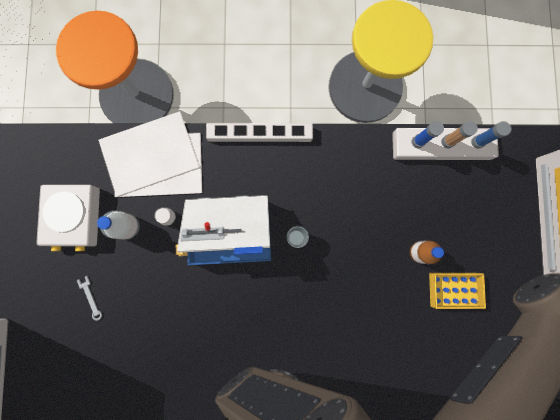

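Scene view: the box is at about (320,210) with the lid half open, knob (337,181) and brass keeper (371,210). Top view: lid spans about (180–270, 197–250), knob (207,226), keeper (180,250), beaker (298,237), jar (165,216), bottle_a (120,225).

```bash
cat >> h.py <<'E'
def ray(s,uv):
    K=np.array([[s['fx'],0,s['cx']],[0,s['fy'],s['cy']],[0,0,1]])
    p=cv2.undistortPoints(np.array([[uv]],float),K,s['dist_coeffs'])[0,0]
    if 'position' in s: Rm=R.from_euler('xyz',s['attitude'],degrees=True).as_matrix();o=np.array(s['position'])
    else: T=s['Twc'];Rm=T[:3,:3];o=T[:3,3]
    d=Rm@[p[0],p[1],1];return o,d/np.linalg.norm(d)
def onz(s,uv,z):
    o,d=ray(s,uv);return o+d*(z-o[2])/d[2]
def tri(s1,u1,s2,u2):
    o1,d1=ray(s1,u1);o2,d2=ray(s2,u2)
    t=np.linalg.lstsq(np.c_[d1,-d2],o2-o1,rcond=None)[0]
    p,q=o1+t[0]*d1,o2+t[1]*d2
    return (p+q)/2,np.linalg.norm(p-q)
def blob(s,lo,hi,box,red=False):
    h=cv2.cvtColor(s['image'],cv2.COLOR_RGB2HSV).astype(int)
    if red: h[...,0]=(h[...,0]+90)%180
    m=cv2.inRange(h,np.array(lo),np.array(hi));x0,y0,x1,y1=box
    k=np.zeros_like(m);k[y0:y1,x0:x1]=m[y0:y1,x0:x1];return k
def wrist(f=None):
    e=arm.sense();s=snap('wrist',f)
    T=np.eye(4);T[:3,:3]=R.from_euler('xyz',e['eef_rot'],degrees=True).as_matrix();T[:3,3]=e['ee_pos']
    s['Twc']=T@np.array(s['T_tool_cam']);s['e']=e;return s
E
python3 - <<'E'
from h import *
a=np.load('a.npy',allow_pickle=True).item();b=np.load('b.npy',allow_pickle=True).item()
c=lambda m:(lambda M:(M['m10']/M['m00'],M['m01']/M['m00'],M['m00']/255))(cv2.moments(m))
ka=c(blob(a,(80,120,80),(100,255,255),(300,160,390,200),True));kb=c(blob(b,(80,120,80),(100,255,255),(190,210,230,245),True))
print('knob',ka,kb,tri(a,ka[:2],b,kb[:2]))
A=cv2.resize(a['image'][145:270,255:395],None,fx=4,fy=4,interpolation=2);B=cv2.resize(b['image'][185:275,165:285],None,fx=4,fy=4,interpolation=2)
o=np.zeros((900,560,3),np.uint8);o[:500]=A;o[510:870,:480]=B
o=np.zeros((500,1050,3),np.uint8);o[:,:560]=A;o[:360,565:1045]=B
cv2.imwrite('pics/crop.png',cv2.resize(o,(798,380),interpolation=3)[:,:,::-1])
E
```

```text
knob (336.65, 179.55, 20.0) (206.94117647058823, 226.02941176470588, 34.0) (array([0.57320089, 0.18863697, 0.2181552 ]), np.float64(0.0012738631580452165))
```

View pics/crop.png

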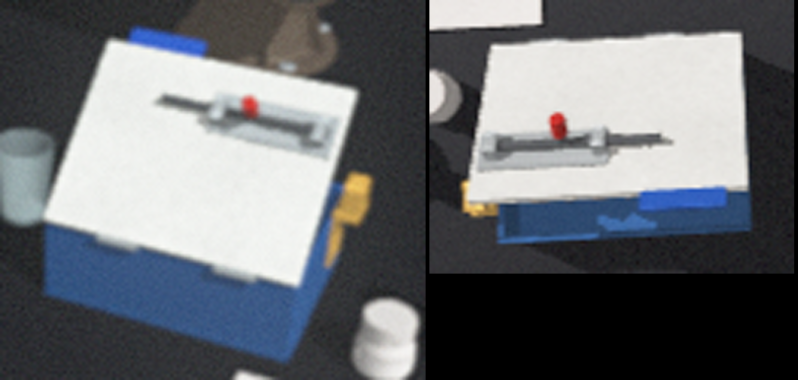

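The crop shows the lid's four corners clearly in both views: scene front −y (108,40), front +y (357,90), hinge +y (299,286), hinge −y (45,220); top (748,189), (468,203), (491,45), (741,33), all in crop pixels.

```bash
python3 - <<'E'
from h import *
a=np.load('a.npy',allow_pickle=True).item();b=np.load('b.npy',allow_pickle=True).item()
A=lambda x,y:(x/3.04+255-.4,y/3.04+145-.4)
B=lambda x,y:((x/.76-565)/4+165-.4,y/3.04+185-.4)
P={}
for n,p,q in [('f-',(108,40),(748,189)),('f+',(357,90),(468,203)),('h+',(299,286),(491,45)),('h-',(45,220),(741,33))]:
    P[n],g=tri(a,A(*p),b,B(*q));print(n,P[n].round(4),round(g,4))
yv=(P['f+']+P['h+']-P['f-']-P['h-'])[:2];yaw=np.arctan2(-yv[0],yv[1])
hm=(P['h+']+P['h-'])/2;fm=(P['f+']+P['f-'])/2
print('width',np.linalg.norm(yv)/2,'yaw',np.degrees(yaw),'depth',np.linalg.norm(fm-hm),'lid',np.arctan2(fm[2]-hm[2],np.linalg.norm((fm-hm)[:2])),hm,fm)
# keeper & objects from top
for n,p,q in [('keeper',(355,190),(478,187))]: print(n,tri(a,A(*p),b,B(*q)))
c,s=np.cos(yaw),np.sin(yaw);Rz=np.array([[c,-s],[s,c]])
k=np.array([.57320089,.18863697]);print('knob in hinge frame',Rz.T@(k-hm[:2]))
for n,uv,z in [('beaker',(298,237),.09),('jar',(165,216),.06)]: print(n,onz(b,uv,z))
s_=wrist('w1.png')
E
```

```text
f- [0.5159 0.0105 0.2231] 0.0032
f+ [0.501  0.2708 0.2235] 0.0017
h+ [0.6642 0.2819 0.0967] 0.0012
h- [0.6778 0.0215 0.0952] 0.0014
width 0.26070012643795465 yaw 3.129053427711571 depth 0.2068445562217132 lid 0.6634524530674148 [0.67101298 0.15170531 0.09592248] [0.50842002 0.14067352 0.22330575]
keeper (array([0.51634681, 0.28647912, 0.12158874]), np.float64(0.0032980401029587586))
knob in hinge frame [-0.09565035  0.04221568]
beaker [ 0.54721257 -0.07696842  0.09      ]
jar [0.61456611 0.35271866 0.06      ]
```

```bash
python3 -m crank '[[[-0.05,0.053,-0.04],-0.12,0],[[-0.51,0.539,-0.07],-1.272,0],[[-0.51,0.539,-0.07],-1.272,0],[[-0.51,0.539,-0.07],-1.272,0],[[-0.51,0.539,-0.07],-1.272,0],[[-0.51,0.539,-0.07],-1.272,0],[[-0.51,0.539,-0.07],-1.272,0],[[-0.51,0.539,-0.07],-1.272,0],[[-0.51,0.539,-0.07],-1.272,0],[[-0.51,0.539,-0.07],-1.272,0]]' 40
```

```text
clock: 0.98
ee_pos: [0.395, -0.2539, 0.2779]
eef_rot: [180.0, 0.1, -88.1]
contact_force: [0.6, -0.7, 0.2]
gripper_width: -0.0001
```

```bash
python3 -m crank '[[[-0.298,-0.140,-0.02],-0.021,0],[[-0.298,-0.140,-0.02],-0.021,0],[[-0.298,-0.140,-0.02],-0.021,0],[[-0.298,-0.140,-0.02],-0.021,0],[[-0.298,-0.140,-0.02],-0.021,0],[[-0.298,-0.140,-0.02],-0.021,0],[[-0.298,-0.140,-0.02],-0.021,0],[[-0.298,-0.140,-0.02],-0.021,0],[[-0.298,-0.140,-0.02],-0.021,0],[[-0.298,-0.140,-0.02],-0.021,0]]'
python3 - <<'E'
from h import *
s=wrist('w2.png');print(s['e']['ee_pos'],s['e']['eef_rot'])
E
```

```text
clock: 1.82
ee_pos: [0.5254, 0.0504, 0.2975]
eef_rot: [179.9, 0.0, -86.7]
contact_force: [-0.2, 0.2, -0.5]
gripper_width: -0.0
[0.5253885  0.050407   0.29745208] [ 1.79915442e+02  4.37292545e-02 -8.67383682e+01]
```

View pics/w2.png

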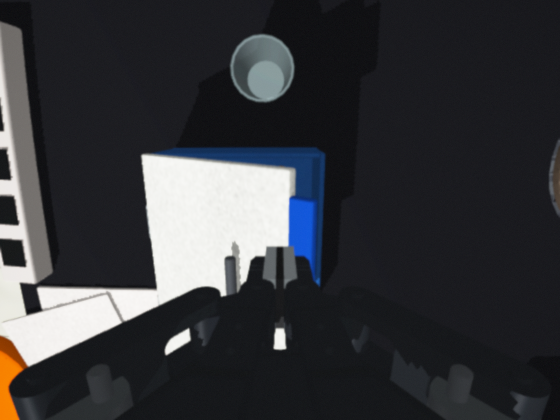

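Wrist view: closed fingers tip at about (281,250) over the lid's −y part, front edge/tab at (303,240), bolt tail at (231,258), beaker clear at (262,68). I'll press down here.

```bash
python3 -m crank '[[[0,0,0.03],0,0],[[0,0,0.06],0,0],[[0,0,0.075],0,0],[[0,0,0.083],0,0],[[0,0,0.091],0,0],[[0,0,0.1],0,0],[[0,0,0.11],0,0],[[0,0,0.12],0,0],[[0,0,0.13],0,0],[[0,0,0.14],0,0]]'
python3 -m crank '[[[0,0,0.01],0,0],[[0,0,0.02],0,0],[[0,0,0.028],0,0],[[0,0,0.036],0,0],[[0,0,0.042],0,0],[[0,0,0.048],0,0]]'
```

```text
clock: 2.7
ee_pos: [0.5247, 0.0493, 0.1568]
eef_rot: [179.9, 0.1, -86.8]
contact_force: [-1.2, -0.3, 2.8]
gripper_width: -0.0003
clock: 3.2
ee_pos: [0.5244, 0.0492, 0.108]
eef_rot: [179.9, 0.0, -86.8]
contact_force: [-1.2, -0.6, 2.5]
gripper_width: 0.0006
```

```bash
python3 -m crank '[[[0,0,0.003],0,0],[[0,0,0.006],0,0],[[0,0,0.008],0,0],[[0,0,0.009],0,0]]'; python3 -m crank '[[[0,0,0.002],0,0],[[0,0,0.003],0,0],[[0,0,0.003],0,0]]'
```

```text
clock: 3.53
ee_pos: [0.5244, 0.0492, 0.0999]
eef_rot: [179.9, 0.0, -86.8]
contact_force: [-9.8, 0.7, 19.3]
gripper_width: -0.0001
clock: 3.78
ee_pos: [0.5245, 0.0492, 0.0998]
eef_rot: [180.0, 0.0, -86.7]
contact_force: [-14.1, 0.9, 29.2]
gripper_width: -0.0001
```

Lid is at its stop (tip z = 0.100, force rising to 29 N). Lift and look.

```bash
python3 -m crank '[[[0,0,-0.02],0,0],[[0,0,-0.05],0,0],[[0,0,-0.09],0,0],[[0,0,-0.1],0,0],[[0,0,-0.1],0,0]]'
python3 - <<'E'
from h import *
a=snap('scene');b=snap('top')
c=lambda m:(lambda M:(M['m10']/M['m00'],M['m01']/M['m00'],M['m00']/255) if M['m00'] else None)(cv2.moments(m))
ka=c(blob(a,(80,120,60),(100,255,255),(280,160,400,240),True));kb=c(blob(b,(80,120,60),(100,255,255),(180,210,240,270),True))
print(ka,kb)
if ka and kb: print(tri(a,ka[:2],b,kb[:2]))
if kb: print('top@z.14',onz(b,kb[:2],.14))
if ka: print('scene@z.133',onz(a,ka[:2],.133))
A=cv2.resize(a['image'][145:270,255:395],None,fx=3,fy=3,interpolation=2);B=cv2.resize(b['image'][185:285,165:285],None,fx=3,fy=3,interpolation=2)
o=np.zeros((375,790,3),np.uint8);o[:,:420]=A;o[:300,425:785]=B
cv2.imwrite('pics/crop2.png',o[:,:,::-1])
E
```

```text
clock: 4.2
ee_pos: [0.5271, 0.0501, 0.2042]
eef_rot: [-179.6, 0.1, -86.7]
contact_force: [0.2, -0.3, -0.1]
gripper_width: 0.0002
(340.55555555555554, 194.11111111111111, 36.0) None
scene@z.133 [0.50546088 0.18353562 0.133     ]
```

View pics/crop2.png

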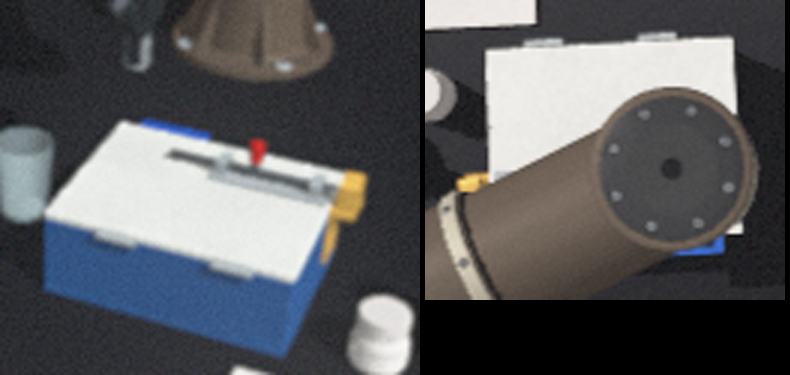

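Lid lies flat on the box, knob upright at about (258,152) in the left crop, beaker and jar unmoved. Now stage on the −y side of the knob, above the guide, and go down to z ≈ 0.127.

```bash
python3 -m crank '[[[-0.035,0.002,0],0,0],[[-0.07,0.004,0],0,0],[[-0.104,0.006,0],0,0],[[-0.104,0.006,0],0,0],[[-0.104,0.006,0.03],0,0],[[-0.104,0.006,0.06],0,0],[[-0.104,0.006,0.072],0,0],[[-0.104,0.006,0.077],0,0],[[-0.104,0.006,0.077],0,0]]'
python3 - <<'E'
from h import *
a=snap('scene')
cv2.imwrite('pics/crop3.png',cv2.resize(a['image'][140:240,275:395],None,fx=5,fy=5,interpolation=2)[:,:,::-1])
E
```

```text
clock: 5.05
ee_pos: [0.5122, 0.1524, 0.1215]
eef_rot: [179.9, -0.1, -86.7]
contact_force: [0.9, -0.5, -0.7]
gripper_width: -0.0
```

View pics/crop3.png

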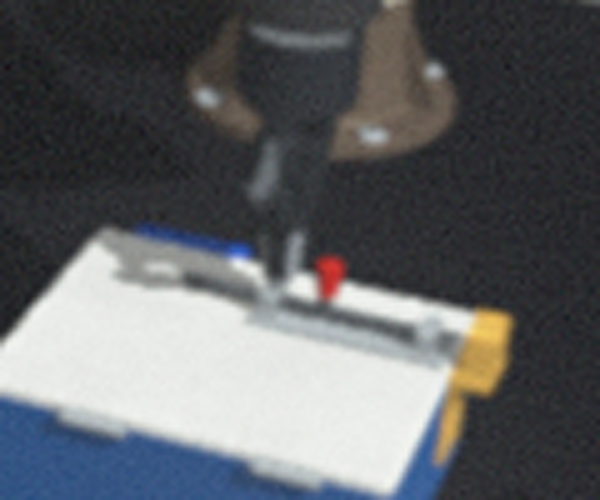

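Fingers (285,270) stand just −y of the knob (330,275), above the guide, with keeper at (485,350). Raise 5 mm and push slowly.

```bash
python3 -m crank '[[[0,-0.002,-0.005],0,0],[[0,-0.002,-0.005],0,0],[[-0.006,-0.002,-0.005],0,0],[[-0.012,-0.002,-0.005],0,0],[[-0.018,-0.002,-0.005],0,0],[[-0.024,-0.002,-0.005],0,0],[[-0.03,-0.002,-0.005],0,0]]'
python3 -m crank '[[[-0.005,0,0],0,0],[[-0.01,0,0],0,0],[[-0.015,0,0],0,0],[[-0.02,0,0],0,0],[[-0.025,0,0],0,0],[[-0.025,0,0],0,0]]'
```

```text
clock: 5.68
ee_pos: [0.5134, 0.1834, 0.1282]
eef_rot: [-180.0, -0.0, -86.7]
contact_force: [1.4, -3.0, 2.3]
gripper_width: -0.0001
clock: 6.18
ee_pos: [0.5119, 0.2094, 0.1281]
eef_rot: [-180.0, 0.0, -86.7]
contact_force: [0.2, -0.5, 0.8]
gripper_width: -0.0002
```

```bash
python3 -m crank '[[[-0.003,0,0],0,0],[[-0.006,0,0],0,0],[[-0.009,0,0],0,0]]'; python3 -m crank '[[[-0.002,0,0],0,0],[[-0.004,0,0],0,0]]'
```

```text
clock: 6.43
ee_pos: [0.5112, 0.2183, 0.128]
eef_rot: [-180.0, -0.0, -86.7]
contact_force: [1.6, -5.6, 1.3]
gripper_width: -0.0001
clock: 6.6
ee_pos: [0.5109, 0.2189, 0.128]
eef_rot: [179.9, -0.4, -86.7]
contact_force: [8.7, -24.6, 4.7]
gripper_width: -0.0002
```

Hard stop at box-y 76 mm, just as predicted for home (95−8−11). One more firm press, then retreat and check.

```bash
python3 -m crank '[[[-0.003,0,0],0,0],[[-0.003,0,0],0,0]]'; python3 -m crank '[[[0.006,0,0],0,0],[[0.015,0,0],0,0],[[0.015,0,-0.03],0,0],[[0.015,0,-0.07],0,0],[[0.05,0,-0.1],0,0],[[0.09,0,-0.1],0,0],[[0.13,0,-0.1],0,0],[[0.17,0,-0.1],0,0],[[0.2,0,-0.1],0,0],[[0.2,0,-0.1],0,0]]'
python3 -m crank '[[[0.04,0.0,0],0,0],[[0.08,0.04,0],0,0],[[0.12,0.04,0],0,0],[[0.16,0.04,0],0,0],[[0.2,0.04,0],0,0],[[0.2,0.04,0],0,0]]'
python3 - <<'E'
from h import *
a=snap('scene');b=snap('top')
c=lambda m:(lambda M:(M['m10']/M['m00'],M['m01']/M['m00'],M['m00']/255) if M['m00'] else None)(cv2.moments(m))
ka=c(blob(a,(80,120,60),(100,255,255),(280,160,400,240),True));kb=c(blob(b,(80,120,60),(100,255,255),(160,210,240,270),True))
print(ka,kb)
if ka and kb:
    p=tri(a,ka[:2],b,kb[:2]);print(p)
    t=np.radians(3.13);d=p[0][:2]-[.665,.1514];print('box frame from hinge',d@[np.cos(t),np.sin(t)],d@[-np.sin(t),np.cos(t)])
A=cv2.resize(a['image'][145:285,245:465],None,fx=2.4,fy=2.4,interpolation=2);B=cv2.resize(b['image'][185:285,90:330],None,fx=2.2,fy=2.2,interpolation=2)
o=np.zeros((560,530,3),np.uint8);o[:336,:528]=A;o[340:,:528]=B
cv2.imwrite('pics/crop4.png',o[:,:,::-1])
E
```

```text
clock: 6.77
ee_pos: [0.5109, 0.2186, 0.128]
eef_rot: [179.8, -0.7, -86.7]
contact_force: [6.7, -17.9, 4.4]
gripper_width: 0.0003
clock: 7.6
ee_pos: [0.5221, 0.0165, 0.2306]
eef_rot: [179.9, -0.6, -86.9]
contact_force: [0.0, 0.7, -0.3]
gripper_width: -0.0001
clock: 8.1
ee_pos: [0.4926, -0.1893, 0.233]
eef_rot: [179.9, -0.6, -87.1]
contact_force: [-0.2, 0.5, -0.4]
gripper_width: 0.0001
(356.63157894736844, 197.92105263157896, 38.0) (195.13636363636363, 248.0, 22.0)
(array([0.51113559, 0.23732468, 0.13744901]), np.float64(0.0007095585465731863))
box frame from hinge -0.14894325083199023 0.0941977451947575
```

View pics/crop4.png

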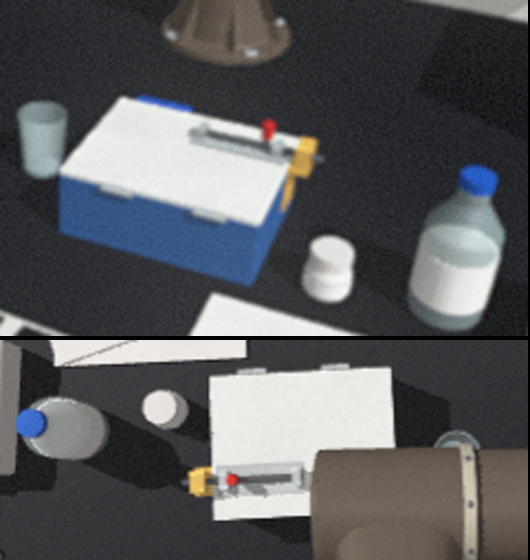

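The knob is at the home position (94 mm measured, 95 expected). In the upper crop the bolt tip sticks out beyond the keeper at (318,158), the lid is flat, and the bottle, jar and beaker all stand upright.

```bash
python3 -c "
from workcell import arm
print(arm.hand_in())"
```

```text
the job is handed in; nothing more can be done
None
```

The lid is shut and the bolt is home through the keeper. I handed the job in at about 8 s on the robot's clock, with the arm clear of everything.

- **Lid:** I pressed it down with closed fingers until the tip stopped at z = 0.100 m, the height of the shut lid. The force had risen to 29 N, within limits.
- **Bolt:** I then pushed the red knob across until it stopped hard at about 25 N, right where the home position should be. The last pictures put the knob at 94 mm against 95 mm for home, and show the bolt tip out past the far side of the keeper.
- **Surroundings:** The beaker, the jar and bottle_a stand upright where they were. I did not look at bottle_b again; I estimate the arm passed about 16 cm from it, and I saw no sign of contact in the force readings.

No check failed or disagreed. The only miss was on the way down to the knob: the tool went about 5 mm lower than planned, without contact, and I raised it before pushing.

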